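# Release the shelf ratchet jaw from the mask case

### The job

Free the white mask case on the locker shelf: with a fingertip, press down the release lever of the sliding jaw that clamps it and, keeping the lever down, push that jaw back along its toothed bar until it is fully home against the end stop. Leave the case where it is, the other jaw closed on the fins, and everything else on the shelf as it stands; lift nothing, and finish with the hand clear.

Things in the scene. Friction and masses are not known exactly. Their poses are not given: they have to be found in the camera images.
- locker: Low cedar deck locker, 360 mm deep (x), 640 mm wide (y), 180 mm high; louvred door with spring latch in its front, which stays shut. Its flat top is the shelf, with a 14 mm fiddle rail round it. Origin: centre of its underside on the deck; x points from door to back, y to the left as seen from the robot.
- bar_middle (a point): Middle of the toothed aluminium bar (20 mm wide, 620 mm long, along the locker's y) near the front of the shelf, on its top, 26 mm above the shelf. A fixed fence crosses it here; on either side a jaw rides on it: housing 62 mm long, 36 mm wide, 86 mm high, with an upright plate 80 mm high reaching 127 mm back. Gear is held between plate and fence. Sides are mirror images.
- mask_case_center (a point): Centre of the white polycarbonate mask case: 180 mm (x) by 120 mm (y) by 85 mm high, two small grey clips in front. It stands on the shelf to the left or to the right of the fence, held by the jaw of that side.
- fins_center (a point): Centre of the folded pair of travel fins: blue blades and black rubber foot pockets, laid heel to toe on one another, 240 mm by 120 mm by 80 mm high. It lies on the other side of the fence, held by the other jaw.
- release_left (a point): Top centre of the left (+y) jaw's release paddle: ribbed steel plate, 45 mm along the bar, 30 mm across, level and 66 mm above the shelf at rest. It juts from the jaw's housing towards the locker's middle and rocks on a pin 52 mm further out and 32 mm lower. Pressed here it frees the pawl after 8 mm and bottoms at 18 mm, with 1 to 5 N; 20 mm further out after 5 and 11 mm, with up to 7 N.
- release_right (a point): Top centre of the right (-y) jaw's release paddle: ribbed steel plate, 45 mm along the bar, 30 mm across, level and 66 mm above the shelf at rest. It juts from the jaw's housing towards the locker's middle and rocks on a pin 52 mm further out and 32 mm lower. Pressed here it frees the pawl after 8 mm and bottoms at 18 mm, with 1 to 5 N; 20 mm further out after 5 and 11 mm, with up to 7 N.
- stop_face_left (a point): On the upright inner face of the left jaw's black housing, on its centre line, 11 mm above the paddle at rest. The face is 36 mm wide, rises 20 mm above the paddle just past its outer end and looks to the locker's middle: a finger standing on the paddle can push the jaw outwards against it. Beside the paddle it is clear for 40 mm to either side of the bar.
- stop_face_right (a point): On the upright inner face of the right jaw's black housing, on its centre line, 11 mm above the paddle at rest. The face is 36 mm wide, rises 20 mm above the paddle just past its outer end and looks to the locker's middle: a finger standing on the paddle can push the jaw outwards against it. Beside the paddle it is clear for 40 mm to either side of the bar.
- jaw_left (a joint): Left sliding jaw along the bar, m. 0: closed on its gear, as at the start; grows as it slides outwards, away from the fence (+y of the locker); 0.100: against the end stop. Slides with 2 N of friction plus light damping, but only while its release lever is held down; otherwise its pawl catches in the teeth after about 1 mm.
- jaw_right (a joint): Right sliding jaw along the bar, m. 0: closed on its gear, as at the start; grows as it slides outwards, away from the fence (-y of the locker); 0.100: against the end stop. Slides with 2 N of friction plus light damping, but only while its release lever is held down; otherwise its pawl catches in the teeth after about 1 mm.
- lever_left (a joint): Left jaw's release lever, rad. 0 at rest (up), 0.35 fully down. From about 0.15 the pawl is clear of the teeth and the jaw slides. Weak return spring, 0.07 N m at rest, 0.22 N m fully down: let go, it comes up by itself and the pawl catches in the next tooth.
- lever_right (a joint): Right jaw's release lever, rad. 0 at rest (up), 0.35 fully down. From about 0.15 the pawl is clear of the teeth and the jaw slides. Weak return spring, 0.07 N m at rest, 0.22 N m fully down: let go, it comes up by itself and the pawl catches in the next tooth.
- tumbler_center (a point): Centre of a smoky glass tumbler, 72 mm across the rim, 95 mm high, towards an outer end of the shelf, behind the jaws.
- lantern_center (a point): Centre of a small battery lantern, 80 mm across, 118 mm high, towards an outer end of the shelf, behind the jaws.
- carabiner: Steel carabiner lying on the shelf, 102 mm by 60 mm by 10 mm; origin on the shelf under its middle.
- defog_bottle_center (a point): Centre of a small clear bottle, 32 mm across, 85 mm high, on the shelf.
There are look-alikes about, which are no part of the job. What is shaped like the part that bears mask_case_center but orange or turquoise is not meant.

How it is judged (in metres and radians):
On the way, in this order (a step that is already met when the one before it is completed fails the run):
1. the release lever of the jaw that holds the mask case is pressed down far enough to lift its pawl, the jaw still in place (((y of mask_case_center in the frame of locker above 0 m and value of joint lever_left above 0.15 rad and value of joint jaw_left below 0.03 m) or (y of mask_case_center in the frame of locker below 0 m and value of joint lever_right above 0.15 rad and value of joint jaw_right below 0.03 m))), for 0.1 s.
2. that jaw has been pushed back along the bar to the end stop (((y of mask_case_center in the frame of locker above 0 m and value of joint jaw_left above 0.092 m) or (y of mask_case_center in the frame of locker below 0 m and value of joint jaw_right above 0.092 m))), for 0.2 s.
At the end, for the whole second after the job is handed in: The jaw beside the mask case is within 8 mm of its end stop and at rest, the other jaw still closed on the fins (moved less than 6 mm, lever up), the case and the fins within 15 mm of where they stood (((y of mask_case_center in the frame of locker above 0 m and value of joint jaw_left above 0.092 m and value of joint jaw_right below 0.006 m and value of joint lever_right below 0.08 rad and velocity of joint jaw_left below 0.01 m/s) or (y of mask_case_center in the frame of locker below 0 m and value of joint jaw_right above 0.092 m and value of joint jaw_left below 0.006 m and value of joint lever_left below 0.08 rad and velocity of joint jaw_right below 0.01 m/s)) and distance of each of mask_case_center, fins_center from where it was at the start of the episode below 0.015 m); the robot touches nothing.
It fails at once if the other jaw's lever is pressed or that jaw moved ((y of mask_case_center in the frame of locker above 0 m and (value of joint lever_right above 0.12 rad or value of joint jaw_right above 0.008 m)) or (y of mask_case_center in the frame of locker below 0 m and (value of joint lever_left above 0.12 rad or value of joint jaw_left above 0.008 m))).
It fails at once if the mask case or the fins are lifted, tipped or shifted by more than 20 mm (distance of any of mask_case_center, fins_center from where it was at the start of the episode above 0.02 m or angle between any of mask_case_center, fins_center's own z axis and vertical above 0.12 rad).
It fails at once if anything else on the shelf is lifted, knocked over or shifted by more than 25 mm (distance of any of tumbler_center, lantern_center, defog_bottle_center, carabiner from where it was at the start of the episode above 0.025 m or angle between any of tumbler_center, lantern_center, defog_bottle_center's own z axis and vertical above 0.4 rad).
It also fails if it takes over 35 s, if anything falls off the work surface, if the arm or the gripper's body presses on something with over 40 N, if the wrist force passes 120 N, or if a joint passes its speed limit or range.

### The arm

A 7-joint arm with a two-finger parallel gripper is mounted at the origin on the work surface. World frame = base frame: x ahead of the robot, y to its left, z up, the work surface at z = 0. Lengths are in mm, angles in rad, forces in N, time in s.
With the tool pointing down it reaches from about 350 to 900 mm from the base axis. Payload 8.1 kg.
Tool frame: the origin (TCP) lies between the finger pads; the fingertips stand 19 mm ahead of it and the grasp point (between the pads) is the TCP; z points along the fingers, y is the direction in which the jaws open and shut (so a half turn about z gives the same grasp; the last joint's range is limited). The gripper opens to 92 mm and grips with 3 to 60 N. Pads are 19 mm wide; open, the fingers measure 130 mm over their backs; the gripper's body (75 mm by 190 mm) begins 47 mm behind the grasp point.
Start: joints at [-1.325, 0.434, 0.025, 1.573, -0.012, 1.134, -0.075], TCP at [213.634, 587.368, 245.742] pointing down, gripper open.
Joint ranges: [-2.62, 2.62], [-0.44, 2.09], [-1.27, 1.32], [0.08, 2.57], [-1.32, 4.46], [0.12, 2], [-2.74, 2.74]. Speed limits (rad/s): [2.22, 2.22, 3.01, 3.01, 3.14, 3.14, 3.14].

### API

Orientations are given as [roll, pitch, yaw] about the fixed x, y, z axes, in that order (R = Rz(yaw) Ry(pitch) Rx(roll)).
In Python, from rig import env gives the robot as it stands.
- The arm moves only by the shell command python3 -m inch 'ROWS'. ROWS is JSON, a list of rows, each an object with "delta_rot": the turn, a rotation vector about the tool's x, y, z in degrees, a list of three; "delta_pos": the shift along the tool's x, y, z in mm, a list of three; "gripper": the closure, from 0 (fully open) to 1 (shut). In form: [{"delta_rot": [wx, wy, wz], "delta_pos": [dx, dy, dz], "gripper": gripper}, ...]. A call has 1 to 12 rows; each row is the pose to reach, as a shift and turn from the pose measured when the call began, along the tool's axes at that moment; what a row does not reach only later rows make up. A row lasts 1/12 s, in which the tool goes at most 41.7 mm and 7.16 degrees, less where a joint would pass 70% of its speed; a pose out of reach is approached as far as the arm can. A call with a gripper value outside its range is refused whole. The fingers move at their own pace and stop on an object; the grip force is fixed at half the most. Time passes only in rows, so rows that repeat a pose let the fingers close. It gives the time, the measured TCP pose, the force and the opening at its end, in the units of the state.
- env.observe(): the state, without advancing time (a new reading comes with each control period).
- env.grab_frame(name): name is "scene" or "top" or "wrist"; returns the picture (384x512x3 uint8, red, green, blue); there is no depth.
- env.camera_params(name): a dict with "fovy" (degrees; the focal length in pixels is half the picture's height over the tangent of half this angle, whatever the lens; pixels are square), "cx", "cy" (the principal point, pixels), "extrinsics" (4x4, takes a point from camera to world coordinates). Camera axes: x right, y up, looking along -z (the intrinsics and any distortion apply to the point x, -y, -z); pixel columns grow to the right and rows downward; lengths in mm; the calibration is good to about 2 mm. A picture is of the moment at which its call begins: read the wrist's pose just before it. camera_params takes no time and is no camera call; for the wrist camera it gives the pose at the moment of the call.
- env.job_done(): hands the job in, once; it reports no verdict.
The state is a dict: "time_s": time; "joints": joint angles; "dq": joint speeds; "joint_torque": joint torques, N m; "tool_pos": TCP position; "eef_rot": TCP orientation; "wrist_force": force on the tool from outside, world axes, zero at the start; "moment": the same for the moment, N m; "gripper_width": finger opening in mm.
Only numpy, scipy, OpenCV 4.12 (cv2) and the standard library are available. Lean on these libraries where they do the work, as an engineer would, in place of code of your own. Each camera call takes 0.05 s, during which the arm holds its last target. There are 200 camera calls.

## Working session

There is one attempt and no reset: what is moved stays moved. The work goes in short steps, Python scripts to look and compute and a shell command to move; the robot and the scene stay as the last step left them, time stands still between calls to the robot, and variables do not carry over. Pictures are saved under pics/ and viewed, about 8 in all and at most 12, crops included, and the job is handed in when it is done.

```bash
mkdir -p pics
python3 - <<'E'
from rig import env
import cv2
o=env.observe();print(o['time_s'],o['tool_pos'],o['eef_rot'],o['gripper_width'])
ims=[]
for n in ("scene","top"):
    p=env.camera_params(n);print(n,p)
    im=env.grab_frame(n)[:,:,::-1];cv2.imwrite(f'pics/{n}0.png',im);
    cv2.imwrite(f'pics/{n}0b.png',cv2.resize(im,(800,600),interpolation=cv2.INTER_CUBIC))
E
```

```text
0.0 [213.47342026 586.92772623 244.98303598] [-3.14009752e+00  1.08048903e-04  2.79276775e+00] 92.1652768289239
scene {'fovy': 51.947485686629726, 'cx': 252.76787048514225, 'cy': 190.93690686866816, 'extrinsics': array([[ 3.84207505e-02, -7.76915487e-01,  6.28431517e-01,
         1.12306987e+03],
       [ 9.99252274e-01,  3.25958888e-02, -2.07942651e-02,
        -1.15848147e+02],
       [-4.32889726e-03,  6.28760554e-01,  7.77586926e-01,
         1.02835249e+03],
       [ 0.00000000e+00,  0.00000000e+00,  0.00000000e+00,
         1.00000000e+00]])}
top {'fovy': 53.54243351515137, 'cx': 248.68400114583918, 'cy': 195.19859015754474, 'extrinsics': array([[ 2.36631010e-02,  9.92731609e-01, -1.18000043e-01,
         3.34097573e+02],
       [-9.99719872e-01,  2.35548692e-02, -2.31194110e-03,
        -9.48445045e+01],
       [ 4.84338573e-04,  1.18021696e-01,  9.93010899e-01,
         1.24046457e+03],
       [ 0.00000000e+00,  0.00000000e+00,  0.00000000e+00,
         1.00000000e+00]])}
```

View pics/scene0b.png

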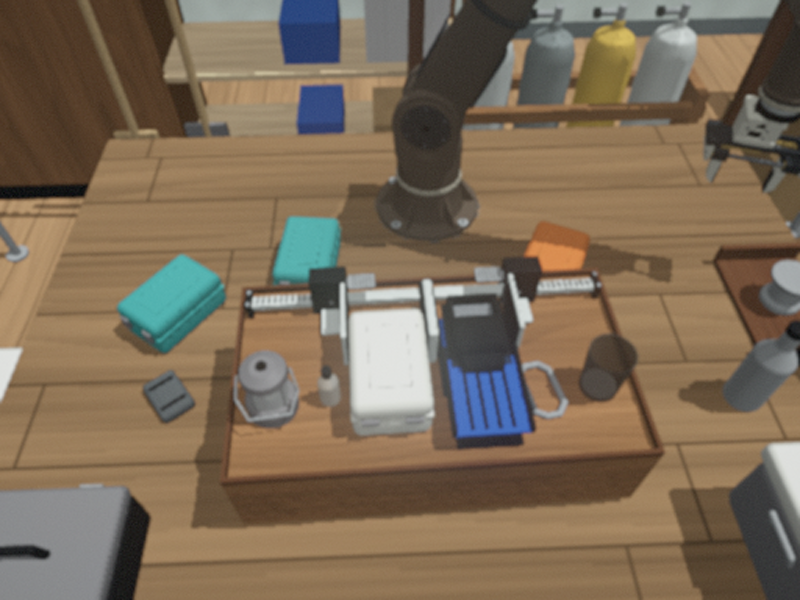

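View pics/top0b.png

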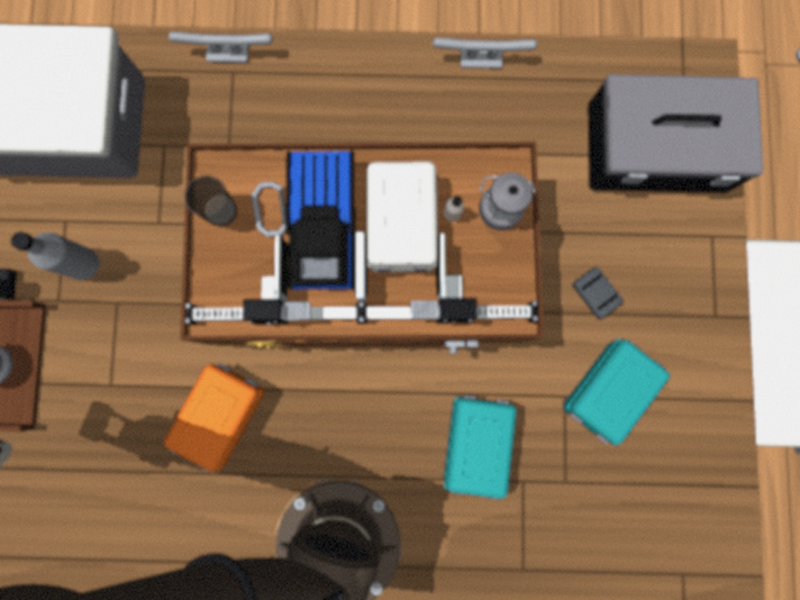

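The scene and top views show the white case on the right (-y) side of the fence. Its paddle is near (424,310) in the top view and (362,281) in the scene view. Next I'll crop in closer to measure.

Run:
```python
import cv2,numpy as np
t=cv2.imread('pics/top0.png');s=cv2.imread('pics/scene0.png')
a=cv2.resize(t[180:215,215:315],None,fx=8,fy=8,interpolation=cv2.INTER_CUBIC)
b=cv2.resize(s[165:205,190:290],None,fx=8,fy=8,interpolation=cv2.INTER_CUBIC)
cv2.imwrite('pics/crop1.png',np.vstack([a,b]))
```

```text
(no output)
```

View pics/crop1.png

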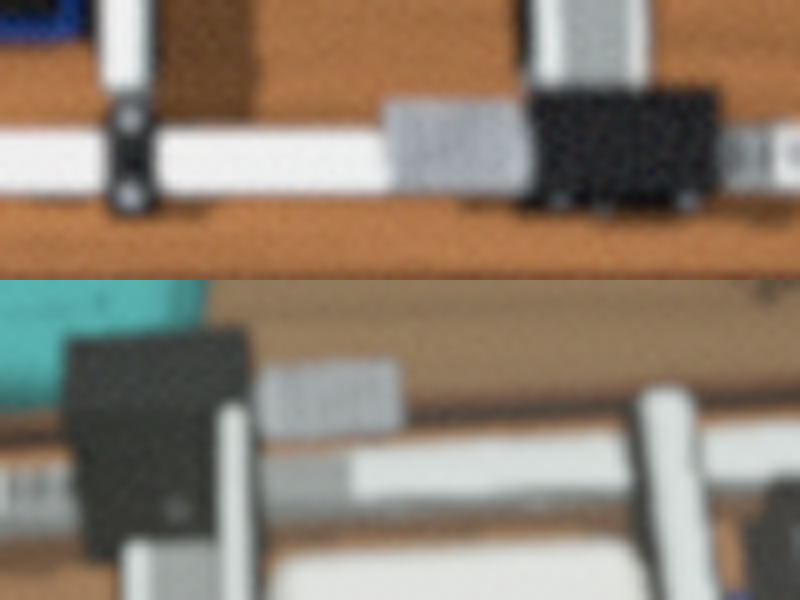

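```bash
cat > h.py <<'E'
import numpy as np
from rig import env
def ray(n,u,v,P=None):
    p=P or env.camera_params(n);f=192/np.tan(np.radians(p['fovy']/2))
    E=p['extrinsics'];d=E[:3,:3]@np.array([(u-p['cx'])/f,-(v-p['cy'])/f,-1]);return E[:3,3],d/np.linalg.norm(d)
def tri(rs):
    A=np.zeros((3,3));b=np.zeros(3)
    for o,d in rs:
        M=np.eye(3)-np.outer(d,d);A+=M;b+=M@o
    x=np.linalg.solve(A,b);return x.round(1),[round(float(np.linalg.norm((np.eye(3)-np.outer(d,d))@(x-o))),1) for o,d in rs]
def onz(r,z): o,d=r;return (o+d*(z-o[2])/d[2]).round(1)
E
python3 - <<'E'
from h import *
T=lambda x,y:ray('top',215+(x+.5)/8-.5,180+(y+.5)/8-.5)
S=lambda x,y:ray('scene',190+(x+.5)/8-.5,165+(y-280+.5)/8-.5)
print('paddle c',tri([T(457,146),S(329,399)]),onz(T(457,146),246))
print('inner back',tri([T(384,98),S(404,430)]),'inner front',tri([T(386,192),S(398,360)]))
print('outer back',tri([T(530,98),S(256,437)]),'outer front',tri([T(530,192),S(258,368)]))
B=lambda n,x,y:ray(n,(x+.5)*.64-.5,(y+.5)*.64-.5)
a=tri([B('top',187,314),B('scene',248,302)]);b=tri([B('top',535,312),B('scene',598,283)])
print(tri([B('top',187,314),B('scene',598,283)]),tri([B('top',535,312),B('scene',248,302)]))
print('bar on z206',onz(B('top',195,314),206),onz(B('top',528,311.5),206))
print('plate/housing top corner', tri([T(718,90),S(68,345)]))
o=env.observe();print(o['time_s'],o['wrist_force'])
E
```

```text
paddle c (array([ 447.1, -152.3,  243.1]), [1.0, 1.0]) [ 446.8 -153.2  246. ]
inner back (array([ 462.4, -127.9,  244.1]), [1.0, 1.0]) inner front (array([ 431.3, -129.3,  243.4]), [0.9, 0.9])
outer back (array([ 463.5, -176. ,  244.4]), [1.1, 1.1]) outer front (array([ 432.5, -176.2,  243. ]), [1.4, 1.4])
(array([434. , 263.1, 200.7]), [1.2, 1.2]) (array([ 451.7, -348.3,  201.7]), [1.1, 1.1])
bar on z206 [433.6 246.1 206. ] [ 451.8 -336.1  206. ]
plate/housing top corner (array([ 461.5, -231.6,  289.7]), [0.8, 0.8])
0.1 [-0.80130264 -0.17419755  0.19973995]
```

```bash
cat >> h.py <<'E'
from scipy.spatial.transform import Rotation as Ro
YAW=1.600
def plan(*ws):
    o=env.observe();R=Ro.from_euler('xyz',o['eef_rot']);G=Ro.from_euler('xyz',[np.pi,0,YAW])
    print('t',round(o['time_s'],2),'tcp',o['tool_pos'].round(1),'rot',np.array(o['eef_rot']).round(3),'F',np.array(o['wrist_force']).round(1),'w',round(o['gripper_width'],1),'q',np.array(o['joints']).round(2))
    for w in ws: print(w,'->',R.inv().apply(np.array(w)-o['tool_pos']).round(1),'rot',np.degrees((R.inv()*G).as_rotvec()).round(1))
E
python3 - <<'E'
from h import *
B=lambda n,x,y:ray(n,(x+.5)*.64-.5,(y+.5)*.64-.5)
print('lantern top',tri([B('top',513,189),B('scene',262,362)]),onz(B('top',513,189),298))
plan((213,587,350),(430,250,350),(447,-160,350))
E
```

```text
lantern top (array([ 641.3, -289.1,  300.5]), [1.3, 1.3]) [ 642.2 -291.   298. ]
t 0.1 tcp [213.5 586.9 245. ] rot [-3.14   0.     2.793] F [-0.8 -0.2  0.2] w 91.7 q [-1.32  0.44  0.02  1.57 -0.01  1.13 -0.08]
(213, 587, 350) -> [   0.5   -0.3 -105. ] rot [-0.1  0.1 68.3]
(430, 250, 350) -> [-318.6 -242.8 -104.6] rot [-0.1  0.1 68.3]
(447, -160, 350) -> [-474.8 -622.3 -104. ] rot [-0.1  0.1 68.3]
```

```bash
python3 -m inch '[{"delta_rot":[0,0,0],"delta_pos":[0,0,-105],"gripper":1},{"delta_rot":[0,0,0],"delta_pos":[0,0,-105],"gripper":1},{"delta_rot":[0,0,0],"delta_pos":[0,0,-105],"gripper":1},{"delta_rot":[0,0,68.3],"delta_pos":[-319,-243,-105],"gripper":1},{"delta_rot":[0,0,68.3],"delta_pos":[-319,-243,-105],"gripper":1},{"delta_rot":[0,0,68.3],"delta_pos":[-319,-243,-105],"gripper":1},{"delta_rot":[0,0,68.3],"delta_pos":[-319,-243,-105],"gripper":1},{"delta_rot":[0,0,68.3],"delta_pos":[-319,-243,-105],"gripper":1},{"delta_rot":[0,0,68.3],"delta_pos":[-319,-243,-105],"gripper":1},{"delta_rot":[0,0,68.3],"delta_pos":[-319,-243,-105],"gripper":1},{"delta_rot":[0,0,68.3],"delta_pos":[-319,-243,-105],"gripper":1},{"delta_rot":[0,0,68.3],"delta_pos":[-319,-243,-105],"gripper":1}]'
python3 -c "
from h import *
plan((430,250,350),(447,-160,350))"
```

```text
time_s: 1.1
tool_pos: [416.7, 269.6, 350.3]
eef_rot: [-3.141, 0.001, 1.662]
wrist_force: [1.0, 0.2, -0.4]
gripper_width: 16.3
t 1.1 tcp [416.7 269.6 350.3] rot [-3.141e+00  1.000e-03  1.662e+00] F [ 1.   0.2 -0.4] w 16.3 q [-1.    0.14  0.37  1.73 -0.05  1.28 -0.53]
(430, 250, 350) -> [-20.7  11.5   0.3] rot [-0.   0.1  3.5]
(447, -160, 350) -> [-430.5   -8.8    0.8] rot [-0.   0.1  3.5]
```

```bash
python3 -m inch '[{"delta_rot":[0,0,3.5],"delta_pos":[-430,-9,0],"gripper":1},{"delta_rot":[0,0,3.5],"delta_pos":[-430,-9,0],"gripper":1},{"delta_rot":[0,0,3.5],"delta_pos":[-430,-9,0],"gripper":1},{"delta_rot":[0,0,3.5],"delta_pos":[-430,-9,0],"gripper":1},{"delta_rot":[0,0,3.5],"delta_pos":[-430,-9,0],"gripper":1},{"delta_rot":[0,0,3.5],"delta_pos":[-430,-9,0],"gripper":1},{"delta_rot":[0,0,3.5],"delta_pos":[-430,-9,0],"gripper":1},{"delta_rot":[0,0,3.5],"delta_pos":[-430,-9,0],"gripper":1},{"delta_rot":[0,0,3.5],"delta_pos":[-430,-9,0],"gripper":1},{"delta_rot":[0,0,3.5],"delta_pos":[-430,-9,0],"gripper":1},{"delta_rot":[0,0,3.5],"delta_pos":[-430,-9,0],"gripper":1},{"delta_rot":[0,0,3.5],"delta_pos":[-430,-9,0],"gripper":1}]'
python3 -c "
from h import *
plan((447,-160,350),(447,-160,300),(447,-160,275))
import cv2
print(env.camera_params('wrist'))
im=env.grab_frame('wrist')[:,:,::-1];cv2.imwrite('pics/w1.png',im)"
```

```text
time_s: 2.1
tool_pos: [445.8, -164.2, 350.9]
eef_rot: [-3.141, 0.003, 1.593]
wrist_force: [0.0, 1.5, 0.3]
gripper_width: 0.5
t 2.1 tcp [ 445.8 -164.2  350.9] rot [-3.141e+00  3.000e-03  1.593e+00] F [0.  1.5 0.3] w 0.5 q [-0.48  0.1   0.81  1.8  -0.08  1.27  0.37]
(447, -160, 350) -> [4.2 1.3 0.9] rot [-0.   0.2 -0.4]
(447, -160, 300) -> [ 4.3  1.3 50.9] rot [-0.   0.2 -0.4]
(447, -160, 275) -> [ 4.4  1.3 75.9] rot [-0.   0.2 -0.4]
{'fovy': 69.31630459789046, 'cx': 254.20382973896972, 'cy': 197.65529249529737, 'extrinsics': array([[ 9.99711547e-01, -2.30760155e-02, -6.65741729e-03,
         4.44057758e+02],
       [ 2.40113660e-02,  9.54219926e-01,  2.98140550e-01,
        -8.24971643e+01],
       [-5.27255706e-04, -2.98214404e-01,  9.54498764e-01,
         4.90304177e+02],
       [ 0.00000000e+00,  0.00000000e+00,  0.00000000e+00,
         1.00000000e+00]])}
```

View pics/w1.png

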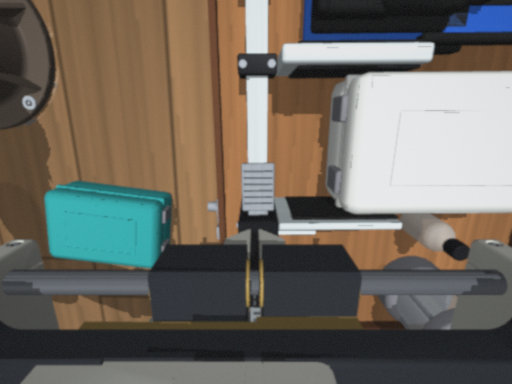

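The wrist view shows the paddle from (242..273,164) to (244..275,212), with the housing face just below it and the closed fingers above the housing. I'll check these pixels against the triangulated position.

```bash
python3 -c "
from h import *
for n,u,v in (('in',257.5,164),('out',259.5,212),('c',258.5,187)): print(n,onz(ray('wrist',u,v),245))
plan((447,-160,280))"; python3 -m inch '[{"delta_rot":[0,0,0],"delta_pos":[4.2,1.3,40],"gripper":1},{"delta_rot":[0,0,0],"delta_pos":[4.2,1.3,70],"gripper":1},{"delta_rot":[0,0,0],"delta_pos":[4.2,1.3,70],"gripper":1},{"delta_rot":[0,0,0],"delta_pos":[4.2,1.3,70],"gripper":1}]'; python3 -c "
from h import *
plan((447,-160,269))"
```

```text
in [ 448.1 -124.8  245. ]
out [ 451.3 -170.2  245. ]
c [ 449.6 -146.   245. ]
t 2.15 tcp [ 446.1 -161.6  350.6] rot [-3.140e+00  2.000e-03  1.596e+00] F [ 0.4  1.1 -0. ] w 0.4 q [-0.48  0.1   0.81  1.8  -0.08  1.27  0.37]
(447, -160, 280) -> [ 1.7  1.  70.6] rot [-0.1  0.1 -0.2]
time_s: 2.48
tool_pos: [446.5, -156.1, 280.1]
eef_rot: [-3.137, 0.001, 1.597]
wrist_force: [-0.5, -0.4, 0.8]
gripper_width: 0.4
t 2.48 tcp [ 446.5 -156.1  280.1] rot [-3.137e+00  1.000e-03  1.597e+00] F [-0.5 -0.4  0.8] w 0.4 q [-0.45  0.17  0.8   1.92 -0.13  1.11  0.42]
(447, -160, 269) -> [-3.9  0.4 11.1] rot [-0.3  0.1 -0.2]
```

```bash
python3 -m inch '[{"delta_rot":[0,0,0],"delta_pos":[-1,1,6],"gripper":1},{"delta_rot":[0,0,0],"delta_pos":[-1,1,12],"gripper":1},{"delta_rot":[0,0,0],"delta_pos":[-1,1,12],"gripper":1},{"delta_rot":[0,0,0],"delta_pos":[-1,1,15],"gripper":1},{"delta_rot":[0,0,0],"delta_pos":[-1,1,15],"gripper":1}]'; python3 -m inch '[{"delta_rot":[0,0,0],"delta_pos":[0,0,2],"gripper":1},{"delta_rot":[0,0,0],"delta_pos":[0,0,2],"gripper":1},{"delta_rot":[0,0,0],"delta_pos":[0,0,2],"gripper":1}]';  python3 -m inch '[{"delta_rot":[0,0,0],"delta_pos":[0,0,3],"gripper":1},{"delta_rot":[0,0,0],"delta_pos":[0,0,3],"gripper":1},{"delta_rot":[0,0,0],"delta_pos":[0,0,3],"gripper":1}]'
```

```text
time_s: 2.9
tool_pos: [447.8, -157.1, 265.3]
eef_rot: [-3.138, 0.001, 1.597]
wrist_force: [0.8, -0.5, 1.4]
gripper_width: 0.5
time_s: 3.15
tool_pos: [448.0, -157.0, 263.6]
eef_rot: [-3.138, 0.001, 1.597]
wrist_force: [-0.3, 2.0, 2.7]
gripper_width: 0.4
time_s: 3.4
tool_pos: [448.1, -156.5, 260.7]
eef_rot: [-3.138, 0.0, 1.598]
wrist_force: [-0.6, 2.6, 3.2]
gripper_width: 0.4
```

```bash
python3 -m inch '[{"delta_rot":[0,0,0],"delta_pos":[0,0,4],"gripper":1},{"delta_rot":[0,0,0],"delta_pos":[0,0,4],"gripper":1},{"delta_rot":[0,0,0],"delta_pos":[0,0,4],"gripper":1},{"delta_rot":[0,0,0],"delta_pos":[-4,0,4.5],"gripper":1},{"delta_rot":[0,0,0],"delta_pos":[-6,0,4.5],"gripper":1},{"delta_rot":[0,0,0],"delta_pos":[-8,0,4.5],"gripper":1},{"delta_rot":[0,0,0],"delta_pos":[-10,0,4.5],"gripper":1},{"delta_rot":[0,0,0],"delta_pos":[-12,0,4.5],"gripper":1},{"delta_rot":[0,0,0],"delta_pos":[-14,0,4.5],"gripper":1},{"delta_rot":[0,0,0],"delta_pos":[-14,0,4.5],"gripper":1}]'; python3 -c "
from h import *
plan((449.5,-200,256),(452,-280,256))
import cv2
im=env.grab_frame('wrist')[:,:,::-1];cv2.imwrite('pics/w2.png',im)"
```

```text
time_s: 4.23
tool_pos: [448.5, -171.0, 256.3]
eef_rot: [-3.139, 0.001, 1.597]
wrist_force: [-0.5, 0.5, 4.1]
gripper_width: 0.5
t 4.23 tcp [ 448.5 -171.   256.3] rot [-3.139e+00  1.000e-03  1.597e+00] F [-0.5  0.5  4.1] w 0.5 q [-0.4   0.22  0.8   1.94 -0.18  1.06  0.5 ]
(449.5, -200, 256) -> [-29.    0.2   0.3] rot [-0.2  0.  -0.1]
(452, -280, 256) -> [-109.     0.6    0.4] rot [-0.2  0.  -0.1]
```

View pics/w2.png

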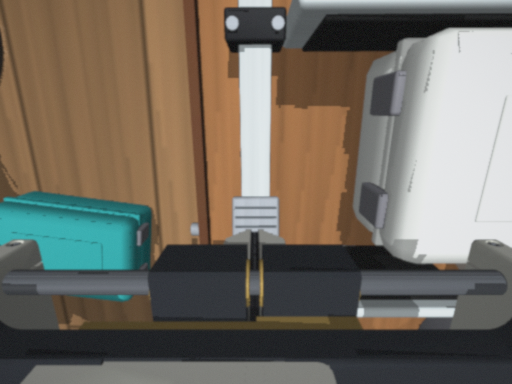

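The fingertip stands on the pressed paddle at about (255,235), and a gap is opening between plate and case near (380,240). I'll go on pushing.

```bash
python3 -m inch '[{"delta_rot":[0,0,0],"delta_pos":[-4,0,0.3],"gripper":1},{"delta_rot":[0,0,0],"delta_pos":[-8,0,0.3],"gripper":1},{"delta_rot":[0,0,0],"delta_pos":[-12,0,0.3],"gripper":1},{"delta_rot":[0,0,0],"delta_pos":[-16,0,0.3],"gripper":1},{"delta_rot":[0,0,0],"delta_pos":[-20,0,0.3],"gripper":1},{"delta_rot":[0,0,0],"delta_pos":[-24,0,0.3],"gripper":1},{"delta_rot":[0,0,0],"delta_pos":[-28,0,0.3],"gripper":1},{"delta_rot":[0,0,0],"delta_pos":[-32,0.2,0.3],"gripper":1},{"delta_rot":[0,0,0],"delta_pos":[-36,0.2,0.3],"gripper":1},{"delta_rot":[0,0,0],"delta_pos":[-40,0.2,0.3],"gripper":1},{"delta_rot":[0,0,0],"delta_pos":[-44,0.2,0.3],"gripper":1},{"delta_rot":[0,0,0],"delta_pos":[-48,0.2,0.3],"gripper":1}]'; python3 -c "
from h import *
plan((452,-255,256),(452.5,-275,256))"
```

```text
time_s: 5.28
tool_pos: [450.0, -219.4, 256.0]
eef_rot: [-3.139, 0.001, 1.597]
wrist_force: [-0.2, 2.0, 5.2]
gripper_width: 0.2
t 5.28 tcp [ 450.  -219.4  256. ] rot [-3.139e+00  1.000e-03  1.597e+00] F [-0.2  2.   5.2] w 0.2 q [-0.29  0.26  0.81  1.9  -0.21  1.07  0.63]
(452, -255, 256) -> [-35.7   1.1   0. ] rot [-0.2  0.  -0.2]
(452.5, -275, 256) -> [-55.7   1.    0. ] rot [-0.2  0.  -0.2]
```

```bash
python3 -m inch '[{"delta_rot":[0,0,0],"delta_pos":[-4,0,0],"gripper":1},{"delta_rot":[0,0,0],"delta_pos":[-8,0,0],"gripper":1},{"delta_rot":[0,0,0],"delta_pos":[-12,0.3,0],"gripper":1},{"delta_rot":[0,0,0],"delta_pos":[-16,0.3,0],"gripper":1},{"delta_rot":[0,0,0],"delta_pos":[-20,0.3,0],"gripper":1},{"delta_rot":[0,0,0],"delta_pos":[-24,0.5,0],"gripper":1},{"delta_rot":[0,0,0],"delta_pos":[-28,0.5,0],"gripper":1},{"delta_rot":[0,0,0],"delta_pos":[-32,0.5,0],"gripper":1},{"delta_rot":[0,0,0],"delta_pos":[-36,0.6,0],"gripper":1},{"delta_rot":[0,0,0],"delta_pos":[-39,0.6,0],"gripper":1},{"delta_rot":[0,0,0],"delta_pos":[-41,0.6,0],"gripper":1},{"delta_rot":[0,0,0],"delta_pos":[-41,0.6,0],"gripper":1}]'; python3 -m inch '[{"delta_rot":[0,0,0],"delta_pos":[-2,0,0],"gripper":1},{"delta_rot":[0,0,0],"delta_pos":[-4,0,0],"gripper":1},{"delta_rot":[0,0,0],"delta_pos":[-6,0,0],"gripper":1},{"delta_rot":[0,0,0],"delta_pos":[-6,0,0],"gripper":1}]'
```

```text
time_s: 6.28
tool_pos: [451.9, -258.8, 255.9]
eef_rot: [-3.138, -0.002, 1.599]
wrist_force: [-0.3, 6.3, 8.2]
gripper_width: 0.2
time_s: 6.62
tool_pos: [452.3, -263.2, 256.0]
eef_rot: [-3.138, -0.005, 1.6]
wrist_force: [-0.2, 9.9, 11.4]
gripper_width: 0.8
```

```bash
python3 -m inch '[{"delta_rot":[0,0,0],"delta_pos":[-3,0,0],"gripper":1},{"delta_rot":[0,0,0],"delta_pos":[-6,0,0],"gripper":1},{"delta_rot":[0,0,0],"delta_pos":[-6,0,0],"gripper":1},{"delta_rot":[0,0,0],"delta_pos":[-6,0,0],"gripper":1}]';python3 -c "
from h import *
plan()
import cv2
a=env.grab_frame('scene')[:,:,::-1];b=env.grab_frame('top')[:,:,::-1]
cv2.imwrite('pics/end1.png',np.vstack([cv2.resize(a[150:215,140:270],None,fx=6,fy=4.5,interpolation=cv2.INTER_CUBIC),cv2.resize(b[160:225,215:345],None,fx=6,fy=4.5,interpolation=cv2.INTER_CUBIC)]))"
```

```text
time_s: 6.95
tool_pos: [452.5, -263.8, 255.9]
eef_rot: [-3.136, -0.015, 1.604]
wrist_force: [-5.6, 25.1, 22.7]
gripper_width: 0.5
t 6.95 tcp [ 452.5 -263.8  255.9] rot [-3.136 -0.015  1.604] F [-5.6 25.1 22.7] w 0.5 q [-0.17  0.32  0.8   1.84 -0.27  1.1   0.76]
```

View pics/end1.png

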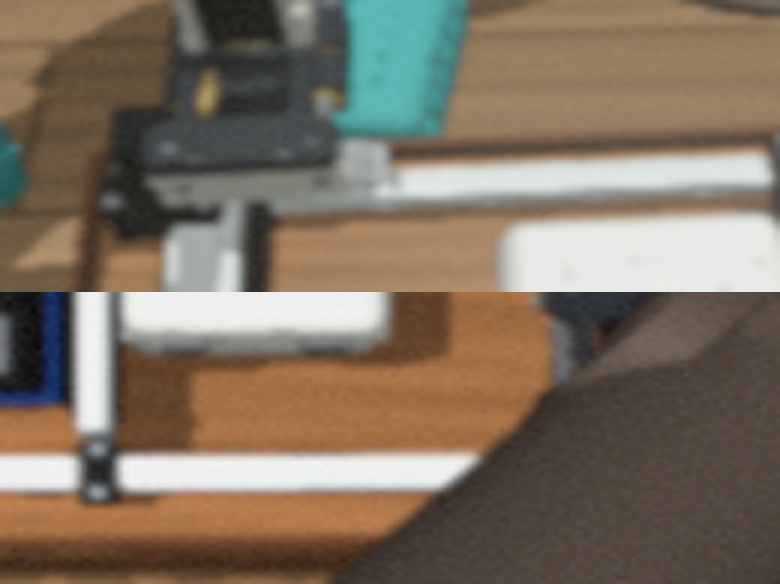

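The jaw stands at the bar's end, and the push has stalled at 25 N with y -263.8. I'll relieve the force and lift straight up.

```bash
python3 -m inch '[{"delta_rot":[0,0,0],"delta_pos":[0,0,0],"gripper":1},{"delta_rot":[0,0,0],"delta_pos":[0.5,0,-3],"gripper":1},{"delta_rot":[0,0,0],"delta_pos":[0.5,0,-8],"gripper":1},{"delta_rot":[0,0,0],"delta_pos":[1,0,-14],"gripper":1},{"delta_rot":[0,0,0],"delta_pos":[3,0,-30],"gripper":1},{"delta_rot":[0,0,0],"delta_pos":[5,0,-65],"gripper":1},{"delta_rot":[0,0,0],"delta_pos":[5,0,-105],"gripper":1},{"delta_rot":[0,0,0],"delta_pos":[20,0,-140],"gripper":1},{"delta_rot":[0,0,0],"delta_pos":[60,0,-140],"gripper":1},{"delta_rot":[0,0,0],"delta_pos":[100,0,-140],"gripper":1},{"delta_rot":[0,0,0],"delta_pos":[110,0,-140],"gripper":1},{"delta_rot":[0,0,0],"delta_pos":[110,0,-140],"gripper":1}]';python3 -c "
from h import *
plan()
import cv2
a=env.grab_frame('scene')[:,:,::-1];b=env.grab_frame('wrist')[:,:,::-1]
cv2.imwrite('pics/end2.png',np.vstack([cv2.resize(a[150:310,130:440],(780,400),interpolation=cv2.INTER_CUBIC),cv2.resize(b[60:250,150:512],(780,200),interpolation=cv2.INTER_AREA)]))
cv2.imwrite('pics/end2s.png',a)"
```

```text
time_s: 8.05
tool_pos: [450.0, -152.9, 398.0]
eef_rot: [-3.137, -0.016, 1.609]
wrist_force: [1.0, -0.4, 0.4]
gripper_width: 0.6
t 8.05 tcp [ 450.  -152.9  398. ] rot [-3.137 -0.016  1.609] F [ 1.  -0.4  0.4] w 0.6 q [-0.47  0.08  0.77  1.7  -0.07  1.39  0.36]
```

View pics/end2.png

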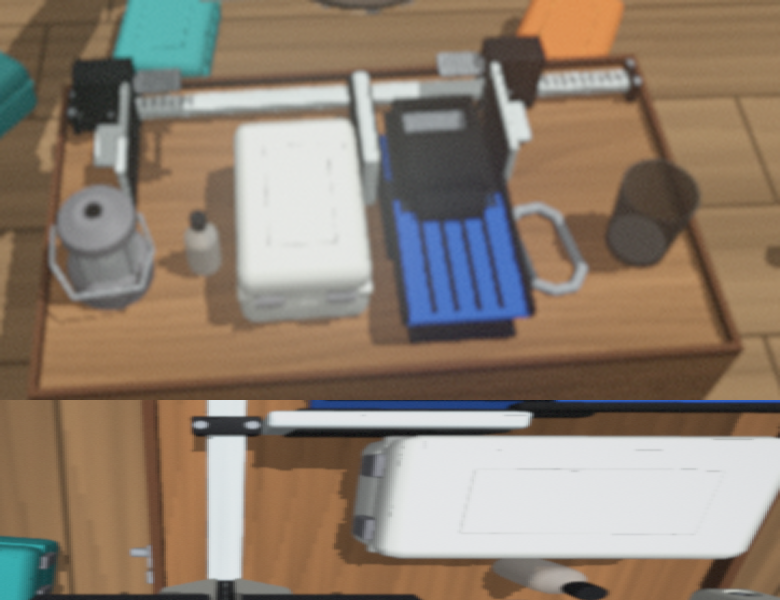

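The jaw now sits against the end bracket at the left edge of the crop, its paddle up at about (157,80). Case, fins and the rest look unmoved. I'll check the travel in numbers, let things settle and hand in.

```bash
python3 -c "
from h import *
a=onz(ray('scene',190+329.5/8-.5,165+119.5/8-.5),245);b=onz(ray('scene',130+157*310/780,150+80*.4),245);print(a,b,np.linalg.norm(a-b))
import cv2
s0=cv2.imread('pics/scene0.png');s1=cv2.imread('pics/end2s.png')
for n,(x,y,w,h) in dict(case=(222,198,56,78),fins=(282,188,58,95),rjaw=(318,164,30,45),lantern=(150,222,42,50),bottle=(202,232,18,30),carab=(335,228,30,42),tumbler=(370,212,38,46)).items():
    r=cv2.matchTemplate(s1[y-12:y+h+12,x-12:x+w+12],s0[y:y+h,x:x+w],cv2.TM_CCOEFF_NORMED);_,m,_,l=cv2.minMaxLoc(r);print(n,l[0]-12,l[1]-12,round(m,3))
"; python3 -m inch '[{"delta_rot":[0,0,0],"delta_pos":[0,0,0],"gripper":1},{"delta_rot":[0,0,0],"delta_pos":[0,0,0],"gripper":1},{"delta_rot":[0,0,0],"delta_pos":[0,0,0],"gripper":1}]'
```

```text
[ 448.9 -151.2  245. ] [ 453.5 -250.9  245. ] 99.80606194014472
case 0 0 0.997
fins 0 0 0.999
rjaw 0 0 0.995
lantern 0 0 0.928
bottle 0 0 0.978
carab 0 0 0.998
tumbler 0 0 0.996
time_s: 8.4
tool_pos: [449.3, -157.7, 397.9]
eef_rot: [-3.137, -0.014, 1.602]
wrist_force: [-0.2, 0.0, -0.8]
gripper_width: 0.6
```

```bash
python3 -c "
from rig import env
print(env.job_done())"
```

```text
the job is handed in; nothing more can be done
None
```

The mask case is free. With the closed fingertips I pressed the right jaw's release paddle down about 8 mm. Holding it there, I pushed the jaw outwards until it stalled at the end stop with 25 N at the wrist. I then let the force off, lifted straight up and moved the hand clear, and handed the job in at about 8.4 s.

- **Jaw travel:** the paddle moved 99.8 mm in the scene camera, against 100 mm to the stop, and it looks to have come back up.
- **Everything else:** comparing the scene picture with the first one showed no pixel shift for the case, fins, other jaw, lantern, bottle, carabiner or tumbler. The lantern's match was weaker (0.93), probably because the moved jaw and its shadow are close by.
- **Hand:** clear of everything, with the wrist force near zero.
- **Disagreement:** the wrist camera put the paddle about 4–6 mm away from the two-camera position, because the arm was still settling when that picture was taken. I set the contact point between the two.

The joint values themselves can't be read, so the jaw and lever results come from pictures and forces only.

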